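# Refocus the bench camera and lock its lens

### The job

Refocus the camera that lies on its back on the bench: first loosen its lock ring by swinging the ring's lever anticlockwise, then turn the lens barrel clockwise until the barrel's nose points straight at the index post on the camera's top, and finally swing the lever clockwise again until the ring is firmly hand-tight, which is about 10 N pushed at the lever's pin and never more than 15 N. Do not force the barrel while the ring still grips it, leave the lens set on the post, let go of everything, and leave the other things on the bench alone.

Things in the scene. Friction and masses are not known exactly. Their poses are not given: they have to be found in the camera images.
- camera: Bench camera lying on its back, fixed: a plain aluminium block 96 x 96 x 50 mm (on a foot flange 130 x 60 x 6 mm), the lens standing up out of its top. Origin: centre of its underside, under the lens axis. z up; +x points from the lens axis to the index post; the lever lies on its -x side.
- index (a point): Top of the index post: an upright steel pin, 6 mm thick, 18 mm high, on the camera's top face at 41 mm from the lens axis along the camera's +x; its top is 68 mm above the bench.
- barrel (a joint): Angle of the lens barrel about the vertical lens axis (rad): 0 with its nose pointing at the index post, positive anticlockwise from above. Starts at 0.8 to 1.3; stops at -0.6 and 1.9. Turns with 0.06 N m once the ring is loose and stays where left. Turning it clockwise screws it down inside, so the ring then bites at a more clockwise lever angle than before.
- barrel_grip (a point): On the lens axis, 90 mm above the bench: the height to grip the lens barrel, a black upright cylinder of 36 mm diameter (z 62 to 98 mm above the bench, fine ribs round it). Nothing but the nose, the post, the ring's lever and its pin stands beside it.
- nose (a point): Tip of the barrel's nose, a 7 mm wide, 6 mm high black rib that sticks out from the barrel's foot to 34.5 mm from the lens axis, 62 to 68 mm above the bench. A small pale line on the barrel's upper rim lies right above it.
- lock (a joint): Angle of lock ring and lever (rad): 0 with the lever along the camera's -x, growing anticlockwise from above (loosening). Starts tight within 0.03 of 0; free once 0.4 above the start. Stops at -0.9 and 1.1, stays where left. Needs about 3 N at the pin when loose; once it bites, 2 to 4 N more per 0.1 rad. Where it bites after refocusing must be felt.
- pin (a point): Top end of the upright steel pin on the lever: 10 mm thick, 75 mm from the lens axis, standing free from 60 to 92 mm above the bench. The lever is a flat dark steel arm 11 mm wide, its top 59 mm above the bench, on the dark, ribbed lock ring (68 mm diameter, 10 mm high) that lies on the camera's top round the barrel.
- washer: Clamping washer hidden inside the camera under the ring, not to be handled (origin on the lens axis at the camera's top face). The ring's tightness is the force of this washer on the barrel's shoulder: about 10 N pushed at the pin gives about 30 to 45 N.
- fob: Bystander: flat black two-button remote, 40 x 66 x 16 mm, lying loose. Origin: centre of its underside.
- module: Bystander: grey transmitter module with aluminium cooling ribs, 85 x 50 x 24 mm, lying loose. Origin: centre of its underside.
- driver: Bystander: screwdriver lying loose on the bench. Origin: in its middle, underside.
- boardcam: Bystander: small board camera, 38 x 38 x 29 mm, lens up, lying loose. Origin: centre of its underside.
- shoulder: The lens barrel's shoulder, hidden inside the camera and turning with the barrel, which the washer clamps. Not to be handled. Origin on the lens axis, about at the camera's top face; its x axis points along the nose.
There are look-alikes about, which are no part of the job. There is more than one size of the camera; the job needs the largest.

How it is judged:
On the way, in this order (a step that is already met when the one before it is completed fails the run):
1. the lock ring is loosened, the barrel not yet turned to the post (contact force between washer and shoulder below 4 N and value of joint barrel above 0.6 rad), for 0.2 s.
2. with the ring loose, the barrel's nose is turned to the post (within 0.12 rad) and left at rest (contact force between washer and shoulder below 4 N and value of joint barrel between -0.12 and 0.12 rad and velocity of joint barrel between -0.05 and 0.05 rad/s), for 0.2 s.
3. the ring is tight again: the washer bears on the barrel with more than 20 N (contact force between washer and shoulder above 20 N), for 0.2 s.
At the end, for the whole second after the job is handed in: The barrel's nose points at the index post within 0.12 rad (7 degrees), the lock ring is tight and at rest: the clamping washer bears on the barrel with 20 to 66 N (about 6 to 15 N pushed at the pin) (contact force between washer and shoulder between 20 and 66 N and value of joint barrel between -0.12 and 0.12 rad and velocity of joint lock between -0.1 and 0.1 rad/s); the robot touches nothing.
It fails at once if the ring is overtightened: the washer bears on the barrel with more than 76 N (well over 15 N at the pin) (contact force between washer and shoulder above 76 N).
It fails at once if the barrel is forced round while the ring still grips it (washer force over 12 N, turning faster than 0.25 rad/s) (contact force between washer and shoulder above 12 N and (velocity of joint barrel above 0.25 rad/s or velocity of joint barrel below -0.25 rad/s)).
It fails at once if a bystander is moved by more than 15 mm (distance of any of fob, module, driver, boardcam from where it was at the start of the episode above 0.015 m).
It also fails if it takes over 61 s, if anything falls off the work surface, if the arm or the gripper's body presses on something with over 40 N, if the wrist force passes 120 N, or if a joint passes its speed limit or range.

### The arm

A 6-joint arm with a two-finger parallel gripper is mounted at the origin on the work surface. World frame = base frame: x ahead of the robot, y to its left, z up, the work surface at z = 0. Lengths are in m, angles in rad, forces in N, time in s.
With the tool pointing down it reaches from about 0.275 to 0.75 m from the base axis. Payload 10.2 kg.
Tool frame: the origin (TCP) lies at the very end of the fingers, on their centre line; the grasp point (between the pads) lies 19 mm behind it (env.grip_point_offset is the distance from the TCP to the grasp point, in m); x points along the fingers, y is the direction in which the jaws open and shut, and the axes are right-handed (so a half turn about x gives the same grasp; the last joint's range is limited). The gripper opens to 85 mm and grips with 20 to 120 N. Pads are 22 mm wide; open, the fingers measure 114 mm over their backs; the gripper's body (76 mm by 85 mm) begins 54 mm behind the grasp point. The pads swing forward as they close: fully open they stand 13 mm farther back than shut.
Start: joints at [1.072, 0.313, 1.498, -0, 1.331, -0.223], TCP at [0.143, 0.505, 0.192] pointing down, gripper open.
Joint ranges: [-2.94, 2.94], [-0.97, 2.17], [0.19, 2.56], [-1.23, 4.37], [0.02, 3.11], [-2.88, 2.88]. Speed limits (rad/s): [2.39, 2.39, 3.01, 3.14, 3.14, 3.14].

### API

Orientations are given as a unit quaternion [x, y, z, w].
In Python, from station import env gives the robot as it stands.
- The arm moves only by the tool arm_command, never from a script. Its argument "targets" is a list of rows, each a list of 3 entries, a list of its own where there are three numbers: the shift along the tool's x, y, z in m, then the turn, a rotation vector about the tool's x, y, z in rad, then the finger opening in m, from 0 to 0.0854. A call has 1 to 20 rows; each row shifts and turns the commanded pose from where the row before left it, along the tool's axes as they then stand; what a row does not reach is not made up. A row lasts 1/8 s, in which the tool goes at most 62.5 mm and 10.7 degrees, less where a joint would pass 70% of its speed; a pose out of reach is approached as far as the arm can. A call with a gripper value outside its range is refused whole. The fingers move at their own pace and stop on an object; "newtons" is the grip in N (left out, the last holds). Time passes only in rows, so rows that do not move let the fingers close. It gives the time, the measured TCP pose, the force and the opening at its end, in the units of the state.
- env.observe(): the state, without advancing time (a new reading comes with each control period).
- env.grab_frame(name): name is "scene" or "side" or "wrist"; returns the picture (400x640x3 uint8, red, green, blue); there is no depth.
- env.camera_info(name): a dict with "fx", "fy", "cx", "cy" (pixels), "k1" (the pictures are not rectified: a ray, as slopes to the right and down, at radius r is drawn at 1 + k1 r^2 times it, then the intrinsics apply), "position" and "orientation" of the camera in the world; the wrist camera has in their place "hand_eye" (4x4, takes a point from camera to tool coordinates, whose origin is the TCP and whose axes are the tool frame's). Camera axes: x right, y up, looking along -z (the intrinsics and any distortion apply to the point x, -y, -z); pixel columns grow to the right and rows downward; lengths in m; the calibration is good to about 2 mm. A picture is of the moment at which its call begins: read the wrist's pose just before it. camera_info takes no time and is no camera call.
- env.job_done(): hands the job in, once; it reports no verdict.
The state is a dict: "clock": time; "joints": joint angles; "joint_vel": joint speeds; "effort": joint torques, N m; "eef_pos": TCP position; "ee_rot": TCP orientation; "wrist_force": force on the tool from outside, world axes, zero at the start; "wrist_torque": the same for the moment, N m; "gripper_width": opening from 0.0 (shut) to 1.0 (fully open).
Only numpy, scipy, OpenCV 4.12 (cv2) and the standard library are available. Lean on these libraries where they do the work, as an engineer would, in place of code of your own. Each camera call takes 0.05 s, during which the arm holds its last target.

## Working session

There is one attempt and no reset: what is moved stays moved. The work goes in short steps, Python scripts to look and compute and a tool call to move; the robot and the scene stay as the last step left them, time stands still between calls to the robot, and variables do not carry over. Pictures are saved under pics/ and viewed, and the job is handed in when it is done.

Besides the shell and the picture viewer there is one more tool, called after "Call:" as name([rows], argument=value, ...), one row to a line, values as JSON. arm_command: Moves the arm, as the interface text tells. Its arguments: {"type":"object","properties":{"targets":{"type":"array"},"newtons":{"type":"number"}},"required":["targets"]}

```bash
ls; mkdir -p pics; python3 - <<'E'
from station import env
import cv2
print(env.observe())
for n in ("scene","side","wrist"):
    print(n,env.camera_info(n))
for n in ("scene","side","wrist"):
    cv2.imwrite(f"pics/{n}0.png",env.grab_frame(n)[:,:,::-1])
E
```

```text
pics
{'clock': 0.0, 'joints': array([ 1.07158723e+00,  3.13436878e-01,  1.49845707e+00, -1.05374685e-05,
        1.33098119e+00, -2.23371736e-01]), 'joint_vel': array([-0.00188005,  0.00123694,  0.00036119, -0.00067012, -0.00100271,
        0.0005618 ]), 'effort': array([-1.42454319e-03, -4.12261641e+01, -2.59737897e+01, -2.20881307e-04,
        4.14822440e-03,  1.46281604e-05]), 'eef_pos': array([0.14283332, 0.5048743 , 0.1913343 ]), 'ee_rot': array([ 0.09678802,  0.70054917, -0.09763889,  0.70023538]), 'wrist_force': array([-0.55200294, -0.73202798,  0.42842723]), 'wrist_torque': array([-0.01029884,  0.03348895, -0.02298777]), 'gripper_width': 0.9980948490801553}
scene {'fx': 365.3165228256413, 'fy': 365.3165228256413, 'cx': 319.1651093216353, 'cy': 197.99292187470007, 'k1': -0.04678680252136696, 'position': array([ 0.95177635, -0.51175914,  0.69079929]), 'orientation': array([0.35395214, 0.11084124, 0.27865888, 0.88587885])}
side {'fx': 496.70436830473045, 'fy': 496.70436830473045, 'cx': 326.19957771250074, 'cy': 206.82670843079103, 'k1': 0.003897576192754988, 'position': array([0.51687171, 1.01319599, 0.72197452]), 'orientation': array([-0.01164113,  0.48283055,  0.87511443, -0.03023032])}
wrist {'fx': 348.9228782261496, 'fy': 348.9228782261496, 'cx': 319.66901668947065, 'cy': 204.90496378196687, 'k1': -0.03338665062884657, 'hand_eye': array([[-1.84106928e-04,  2.87079508e-01, -9.57906740e-01,
        -1.82176880e-01],
       [ 9.99998154e-01,  1.88505392e-03,  3.72743763e-04,
        -1.01343464e-04],
       [ 1.91271295e-03, -9.57904903e-01, -2.87079325e-01,
        -7.27953218e-02],
       [ 0.00000000e+00,  0.00000000e+00,  0.00000000e+00,
         1.00000000e+00]])}
```

View pics/scene0.png

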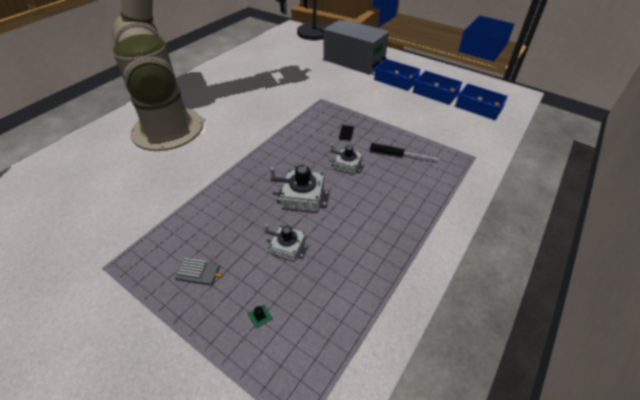

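View pics/side0.png

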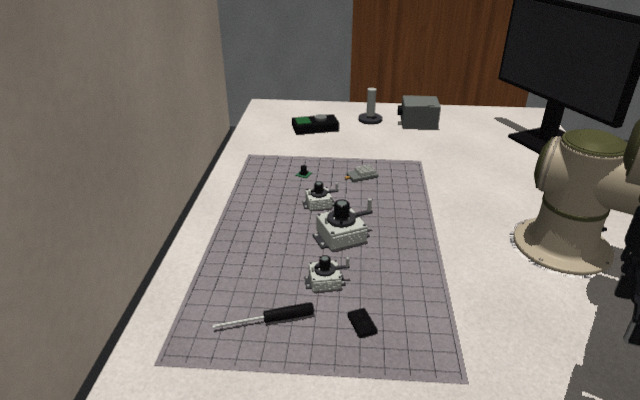

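View pics/wrist0.png

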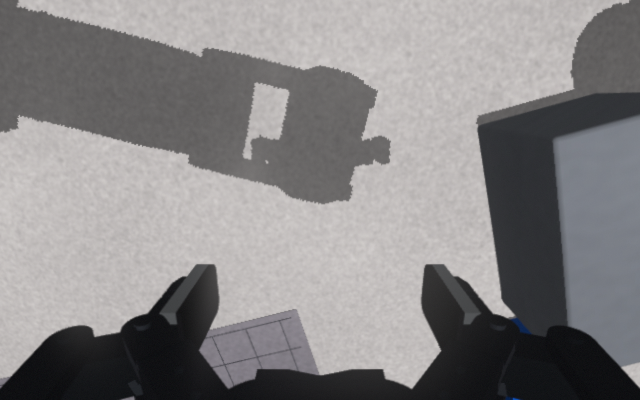

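Three cameras: scene (302,185), (347,158) and (287,240), which are side (342,225), (325,270) and (319,195). The middle one at scene (302,185) looks largest. I'll check it in enlarged crops.

```bash
python3 - <<'E'
import cv2
a=cv2.imread("pics/scene0.png")[140:270,240:380]
b=cv2.imread("pics/side0.png")[175:300,280:400]
cv2.imwrite("pics/c1.png",cv2.resize(a,None,fx=5,fy=4.6*5/4.6*0.9,interpolation=cv2.INTER_CUBIC) if 0 else cv2.resize(a,None,fx=4.5,fy=4.5,interpolation=cv2.INTER_CUBIC))
cv2.imwrite("pics/c2.png",cv2.resize(b,None,fx=4.5,fy=4.5,interpolation=cv2.INTER_CUBIC))
E
```

```text
(no output)
```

View pics/c1.png

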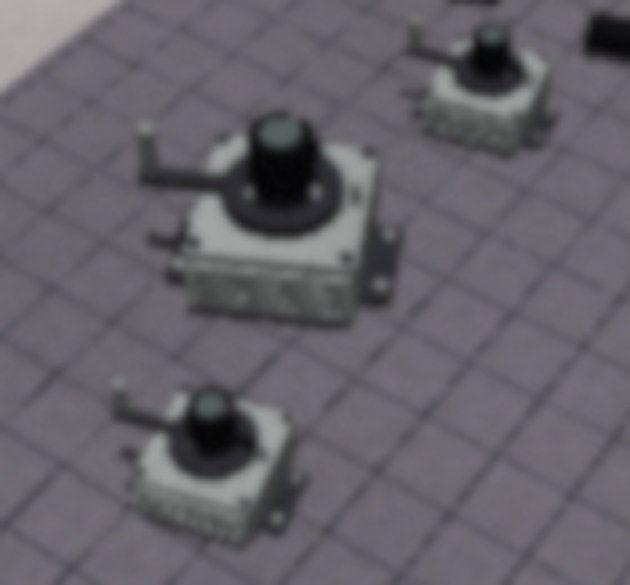

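View pics/c2.png

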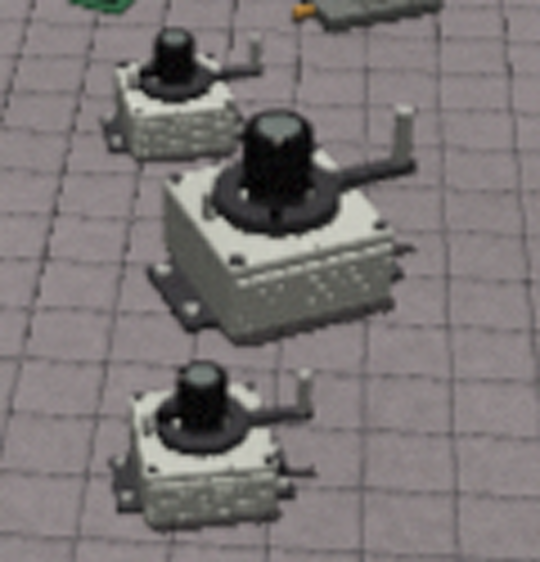

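```bash
cat > h.py <<'E'
import numpy as np, cv2
from scipy.spatial.transform import Rotation as R
from station import env
def campose(n,obs=None):
    i=env.camera_info(n)
    if n=="wrist":
        T=np.eye(4);T[:3,:3]=R.from_quat(obs["ee_rot"]).as_matrix();T[:3,3]=obs["eef_pos"]
        T=T@i["hand_eye"];return i,T[:3,3],T[:3,:3]
    return i,np.array(i["position"]),R.from_quat(i["orientation"]).as_matrix()
def ray(n,u,v,obs=None):
    i,p,M=campose(n,obs)
    d=np.array([(u-i["cx"])/i["fx"],(v-i["cy"])/i["fy"]]);s=d.copy()
    for _ in range(20): s=d/(1+i["k1"]*(s@s))
    return p,M@np.array([s[0],-s[1],-1.])
def atz(n,u,v,z,obs=None):
    p,d=ray(n,u,v,obs);return p+d*(z-p[2])/d[2]
def proj(n,P,obs=None):
    i,p,M=campose(n,obs);c=M.T@(np.array(P)-p);s=np.array([c[0],-c[1]])/-c[2]
    s=s*(1+i["k1"]*(s@s));return s[0]*i["fx"]+i["cx"],s[1]*i["fy"]+i["cy"]
E
python3 - <<'E'
from h import *
for nm,z,a,b in (("barrel",.098,(302.5,168.7),(341.4,203.5)),("pin",.092,(272.3,168),(369.4,199)),):
    print(nm,atz("scene",*a,z),atz("side",*b,z))
for nm,u,v,z in (("fob",362,322,.016),("driverhandle",290,312,.02),("driver tip",215,327,.01),("small near",325,262,.06),("small far",319,186,.06),("mod",362,173,.02),("bc",304,172,.02)):
    print(nm,atz("side",u,v,z)[:2])
for nm,u,v,z in (("fob",346,131,.016),("dh",385,149,.02),("dt",437,158,.01),("small",348,150,.06),("small2",287,230,.06),("mod",198,268,.02)): print(nm,atz("scene",u,v,z)[:2])
E
```

```text
barrel [0.54068094 0.00778375 0.098     ] [0.53970877 0.00795801 0.098     ]
pin [ 0.47415473 -0.02733745  0.092     ] [ 0.47252055 -0.02788234  0.092     ]
fob [0.48587772 0.31035788]
driverhandle [0.62854851 0.29753288]
driver tip [0.76972214 0.33838516]
small near [0.56682615 0.18486213]
small far [ 0.60428325 -0.13726268]
mod [ 0.48804307 -0.29432208]
bc [ 0.66048038 -0.28668304]
fob [0.4897743  0.29655824]
dh [0.63200684 0.2826466 ]
dt [0.76984949 0.34489733]
small [0.57037245 0.17325166]
small2 [ 0.60679412 -0.14000225]
mod [ 0.49256363 -0.30883634]
```

```bash
cat >> h.py <<'E'
def plan(target,ydir):
    """shift in present tool axes, and turn about tool x (after shift)"""
    o=env.observe();M=R.from_quat(o["ee_rot"]).as_matrix()
    y=np.array([ydir[0],ydir[1],0.]);y/=np.linalg.norm(y);x=np.array([0,0,-1.]);W=np.c_[x,y,np.cross(x,y)]
    return o, M.T@(np.array(target)-o["eef_pos"]), R.from_matrix(M.T@W).as_rotvec(), M
E
python3 - <<'E'
from h import *
C=np.array([.540,.008]);P=np.array([.4733,-.0276])
print(C-P,np.linalg.norm(C-P),np.arctan2(*(C-P)[::-1]))
r=(P-C)/np.linalg.norm(P-C);t=np.array([-r[1],r[0]])
print(t)
for s in (1,-1):
    o,d,w,M=plan([*P,.19],s*t);print(d,w)
print(M)
E
```

```text
[0.0667 0.0356] 0.0756058860142516 0.4902685376340178
[ 0.47086281 -0.88220645]
[ 0.00176013 -0.42245355  0.46297736] [2.37554973e+00 1.04416161e-03 7.48511572e-04]
[ 0.00176013 -0.42245355  0.46297736] [-7.66042617e-01 -5.99057036e-04  8.35674935e-04]
[[-4.93877332e-04  2.72291671e-01  9.62214634e-01]
 [-8.73274012e-04  9.62214267e-01 -2.72292015e-01]
 [-9.99999497e-01 -9.74755888e-04 -2.37430575e-04]]
```

Call:
arm_command([
  [[0, -0.035, 0.0386], [0, 0, 0], 0.03],
  [[0, -0.035, 0.0386], [0, 0, 0], 0.03],
  [[0, -0.035, 0.0386], [0, 0, 0], 0.03],
  [[0, -0.035, 0.0386], [0, 0, 0], 0.03],
  [[0, -0.035, 0.0386], [0, 0, 0], 0.03],
  [[0, -0.035, 0.0386], [0, 0, 0], 0.03],
  [[0, -0.035, 0.0386], [0, 0, 0], 0.03],
  [[0, -0.035, 0.0386], [0, 0, 0], 0.03],
  [[0, -0.035, 0.0386], [0, 0, 0], 0.03],
  [[0, -0.035, 0.0386], [0, 0, 0], 0.03],
  [[0, -0.035, 0.0386], [0, 0, 0], 0.03],
  [[0, -0.035, 0.0386], [0, 0, 0], 0.03],
  [[0, 0, 0], [0, 0, 0], 0.03],
], newtons=40)

```text
clock: 1.78
eef_pos: [0.4751, -0.0275, 0.1912]
ee_rot: [0.098, 0.701, -0.099, 0.7]
wrist_force: [0.7, 0.1, 0.2]
gripper_width: 0.356
```

Call:
arm_command([
  [[0, 0, 0], [0.17, 0, 0], 0.03],
  [[0, 0, 0], [0.17, 0, 0], 0.03],
  [[0, 0, 0], [0.17, 0, 0], 0.03],
  [[0, 0, 0], [0.17, 0, 0], 0.03],
  [[0, 0, 0], [0.17, 0, 0], 0.03],
  [[0, 0, 0], [0.17, 0, 0], 0.03],
  [[0, 0, 0], [0.17, 0, 0], 0.03],
  [[0, 0, 0], [0.17, 0, 0], 0.03],
  [[0, 0, 0], [0.17, 0, 0], 0.03],
  [[0, 0, 0], [0.17, 0, 0], 0.03],
  [[0, 0, 0], [0.17, 0, 0], 0.03],
  [[0, 0, 0], [0.17, 0, 0], 0.03],
  [[0, 0, 0], [0.17, 0, 0], 0.03],
  [[0, 0, 0], [0.16, 0, 0], 0.03],
  [[0, 0, 0], [0, 0, 0], 0.03],
  [[0, 0, 0], [0, 0, 0], 0.03],
])

```text
clock: 3.78
eef_pos: [0.4741, -0.0247, 0.1919]
ee_rot: [-0.685, -0.175, 0.685, -0.175]
wrist_force: [-0.3, 0.5, 1.1]
gripper_width: 0.354
```

```bash
python3 - <<'E'
from h import *
o=env.observe();print(o["clock"],o["eef_pos"],o["joints"],o["gripper_width"],o["wrist_force"])
cv2.imwrite("pics/w1.png",env.grab_frame("wrist")[:,:,::-1])
for P in ([.54,.008,.098],[.4733,-.0276,.092],[.576,.027,.068]): print(proj("wrist",P,o))
E
```

```text
3.775 [ 0.47408938 -0.02469492  0.19188249] [-2.99579129e-01  2.01956787e-01  1.64175099e+00  6.10712514e-05
  1.29806302e+00  7.71880155e-01] 0.3536932328546259 [-0.3315029   0.51936853  1.08610106]
(np.float64(323.1185992922456), np.float64(100.31105113275396))
(np.float64(322.1581612939799), np.float64(194.4264383097735))
(np.float64(323.4852980895437), np.float64(48.44617417516514))
```

View pics/w1.png

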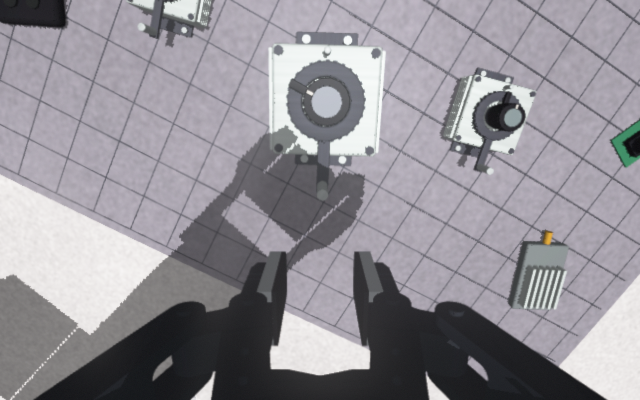

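```bash
python3 - <<'E'
import cv2
a=cv2.imread("pics/w1.png")[25:215,250:400]
cv2.imwrite("pics/c3.png",cv2.resize(a,None,fx=3.15,fy=3.15,interpolation=cv2.INTER_CUBIC))
E
```

```text
(no output)
```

View pics/c3.png

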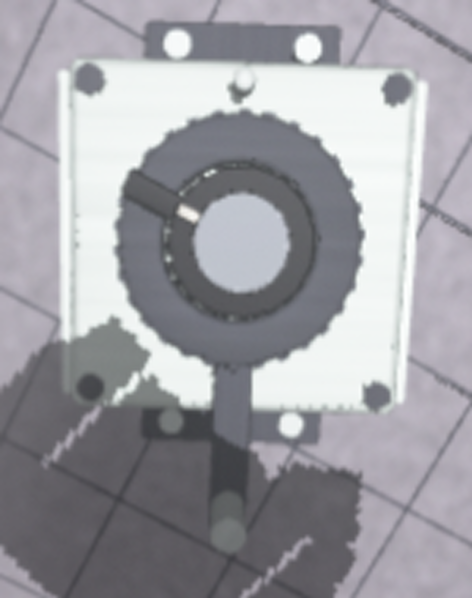

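```bash
python3 - <<'E'
from h import *
o=env.observe()
f=lambda u,v:(250+(u+.5)/3.15-.5,25+(v+.5)/3.15-.5)
B=atz("wrist",*f(242,241),.098,o);P=atz("wrist",*f(228,536),.092,o);I=atz("wrist",*f(244,79),.068,o);N=atz("wrist",*f(129,186),.068,o)
L=atz("wrist",*f(188,213),.098,o)
for n,q in zip("BPINL",(B,P,I,N,L)):print(n,q,np.linalg.norm(q-B),np.arctan2(*(q-B)[1::-1]))
for q in ([.5395,.0065,.098],[.4733,-.0276,.092]): print(proj("scene",q),proj("side",q))
C=np.array([.540,.0075])
E
```

```text
B [0.54076079 0.00526699 0.098     ] 0.0 0.0
P [ 0.47302002 -0.02780996  0.092     ] 0.0756233762443585 -2.687359177073581
I [0.57665587 0.02372414 0.068     ] 0.05029039438769111 0.4749407833007325
N [0.53909691 0.03777546 0.068     ] 0.044267019488909515 1.621934477907364
L [0.54026774 0.01976995 0.098     ] 0.014511345962790946 1.6047797502181196
(np.float64(301.79246360599535), np.float64(168.80392157049525)) (np.float64(341.5109646693312), np.float64(203.18172757723062))
(np.float64(271.9637981906459), np.float64(167.925664265109)) (np.float64(369.0810942319672), np.float64(199.04692552517145))
```

```bash
python3 - <<'E'
from h import *
a=.47; t=np.array([np.sin(a),-np.cos(a)])
o,d,w,M=plan([.473,-.0277,.062],t);print(d,w)
E
```

```text
[0.12988608 0.00198727 0.00237789] [2.85920445e-02 7.12375173e-05 1.05327648e-04]
```

Call:
arm_command([
  [[0, 0.002, 0.0024], [0.028, 0, 0], 0.03],
  [[0.03, 0, 0], [0, 0, 0], 0.03],
  [[0.03, 0, 0], [0, 0, 0], 0.03],
  [[0, 0, 0], [0, 0, 0], 0.03],
  [[0, 0, 0], [0, 0, 0], 0.03],
])

```text
clock: 4.45
eef_pos: [0.4737, -0.0283, 0.1331]
ee_rot: [0.688, 0.164, -0.687, 0.164]
wrist_force: [0.6, 0.4, 0.1]
gripper_width: 0.352
```

```bash
python3 - <<'E'
from h import *
a=.47; t=np.array([np.sin(a),-np.cos(a)])
o,d,w,M=plan([.473,-.0277,.062],t);print(d,w)
cv2.imwrite("pics/w2.png",env.grab_frame("wrist")[:,:,::-1])
E
```

```text
[ 0.07107472 -0.00091994  0.00046984] [-0.00227153 -0.0011252  -0.00119729]
```

View pics/w2.png

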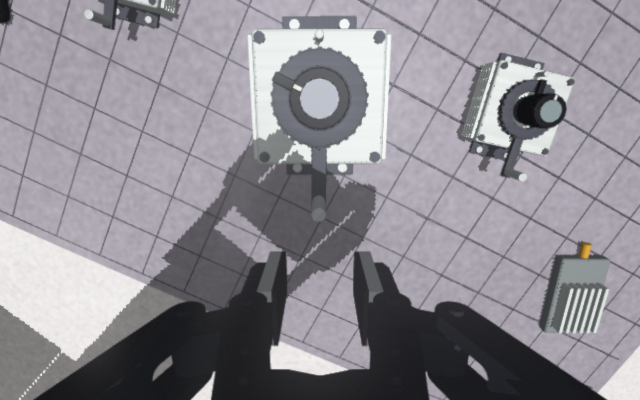

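The pin at (319,215) lies on the finger midline (about 321), so I'll descend.

Call:
arm_command([
  [[0.024, 0, 0], [0, 0, 0], 0.03],
  [[0.024, 0, 0], [0, 0, 0], 0.03],
  [[0.023, 0, 0], [0, 0, 0], 0.03],
  [[0, 0, 0], [0, 0, 0], 0.016],
  [[0, 0, 0], [0, 0, 0], 0.016],
  [[0, 0, 0], [0, 0, 0], 0.016],
  [[0, 0, 0], [0, 0, 0], 0.016],
])

```text
clock: 5.38
eef_pos: [0.4735, -0.0281, 0.0615]
ee_rot: [0.688, 0.164, -0.688, 0.164]
wrist_force: [0.1, -0.1, 0.2]
gripper_width: 0.186
```

```bash
python3 - <<'E'
from h import *
cv2.imwrite("pics/w3.png",env.grab_frame("wrist")[:,:,::-1])
o=env.observe();print(o["joints"],o["wrist_force"],o["gripper_width"])
E
```

```text
[-3.07007454e-01  3.56851622e-01  1.81351437e+00 -1.48205702e-05
  9.70390679e-01  7.95983465e-01] [-0.68157668  0.49252889 -0.59509164] 0.18816792504528773
```

View pics/w3.png

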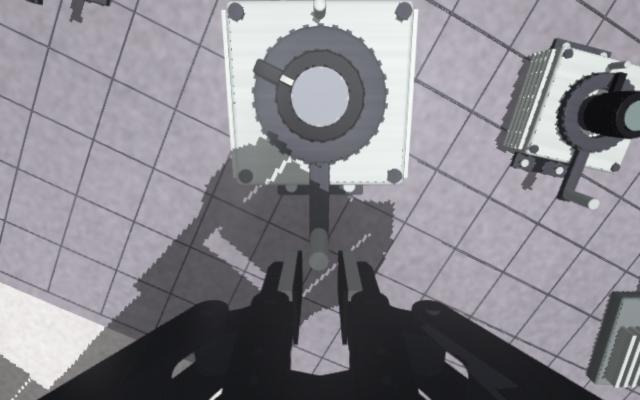

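```bash
python3 - <<'E'
from h import *
o=env.observe();M=R.from_quat(o["ee_rot"]).as_matrix()
for z in (-.03,):
  for k in (-.011,0,.011): print(proj("wrist",o["eef_pos"]+M@[z,0,k],o))
print(atz("wrist",318.5,260,.092,o), atz("wrist",320,97,.098,o))
E
```

```text
(np.float64(319.4561693245425), np.float64(238.77393705545256))
(np.float64(319.50429013648903), np.float64(260.159707963909))
(np.float64(319.5506083025308), np.float64(280.71368607080353))
[ 0.47349063 -0.02746084  0.092     ] [0.54005905 0.0052455  0.098     ]
```

Call:
arm_command([
  [[0, 0.0045, -0.0001], [-0.06, 0, 0], 0.016],
  [[0, 0.0045, -0.0001], [-0.06, 0, 0], 0.016],
  [[0, 0.0045, -0.0001], [-0.06, 0, 0], 0.016],
  [[0, 0.0045, -0.0001], [-0.06, 0, 0], 0.016],
])

```text
clock: 5.92
eef_pos: [0.4832, -0.0432, 0.0611]
ee_rot: [0.663, 0.246, -0.663, 0.246]
wrist_force: [-0.5, -1.4, 0.1]
gripper_width: 0.191
```

Call:
arm_command([
  [[0, 0.0045, -0.0001], [-0.06, 0, 0], 0.016],
  [[0, 0.0045, -0.0001], [-0.06, 0, 0], 0.016],
  [[0, 0.0045, -0.0001], [-0.06, 0, 0], 0.016],
  [[0, 0.0045, -0.0001], [-0.06, 0, 0], 0.016],
  [[0, 0.0045, -0.0001], [-0.06, 0, 0], 0.016],
  [[0, 0.0045, -0.0001], [-0.06, 0, 0], 0.016],
  [[0, 0.0045, -0.0001], [-0.06, 0, 0], 0.016],
  [[0, 0.0045, -0.0001], [-0.06, 0, 0], 0.016],
  [[0, 0, 0], [0, 0, 0], 0.016],
  [[0, 0, 0], [0, 0, 0], 0.016],
])

```text
clock: 7.18
eef_pos: [0.5116, -0.064, 0.0609]
ee_rot: [-0.586, -0.395, 0.586, -0.395]
wrist_force: [-0.3, -0.1, -0.7]
gripper_width: 0.183
```

```bash
python3 - <<'E'
from h import *
o=env.observe();print(o["wrist_force"],o["wrist_torque"],o["gripper_width"])
M=R.from_quat(o["ee_rot"]).as_matrix();print(M.T@o["wrist_force"],np.arctan2(.0055-o["eef_pos"][1],.54-o["eef_pos"][0])-.465)
cv2.imwrite("pics/w4.png",env.grab_frame("wrist")[:,:,::-1])
E
```

```text
[-0.28710357 -0.14344865 -0.7404673 ] [ 0.04455385 -0.01941597  0.02267804] 0.18301743080453092
[ 0.74048755 -0.21235896  0.24058192] 0.7184909488510791
```

View pics/w4.png

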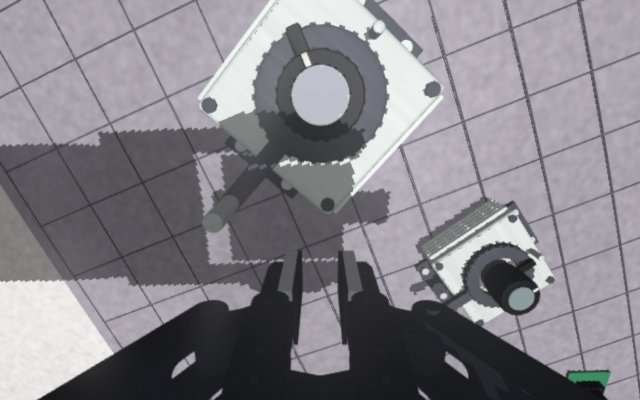

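The lever stayed where it was: the pin is at (215,215) in the wrist picture, out of the jaws. I need to check how high the fingertips really are.

```bash
python3 - <<'E'
from h import *
o=env.observe()
for n in ("scene","side"):
    im=env.grab_frame(n)[:,:,::-1].copy()
    cv2.imwrite(f"pics/{n}5.png",im)
    u,v=proj(n,o["eef_pos"]);print(n,u,v,proj(n,o["eef_pos"]+[0,0,.019]),proj(n,o["eef_pos"]+[0,0,.05]))
    u0,v0=int(u)-65,int(v)-80
    c=cv2.resize(im[v0:v0+130,u0:u0+130],None,fx=4.5,fy=4.5,interpolation=cv2.INTER_CUBIC)
    for k,q in enumerate((0,.019,.05)):
        uu,vv=proj(n,o["eef_pos"]+[0,0,q]);cv2.circle(c,(int((uu-u0)*4.5),int((vv-v0)*4.5)),3,(0,0,255),-1)
    cv2.imwrite(f"pics/{n}5c.png",c)
M=R.from_quat(o["ee_rot"]).as_matrix()
print([proj("wrist",o["eef_pos"]+M@[-h,y,0],o) for h,y in ((0,.008),(.019,.008),(.04,.008))])
E
```

```text
scene 275.63028026208224 191.83651060871713 (np.float64(274.9499731526688), np.float64(186.2421206022303)) (np.float64(273.794990951416), np.float64(176.72626378722597))
side 353.1506849396628 201.44396129472563 (np.float64(353.4354490724246), np.float64(195.02389888786522)) (np.float64(353.9101800277036), np.float64(184.32274418601594))
[(np.float64(333.7264991419723), np.float64(236.3928683467932)), (np.float64(335.18414905337977), np.float64(250.3229730880515)), (np.float64(337.1837335777465), np.float64(269.450269862951))]
```

View pics/scene5c.png

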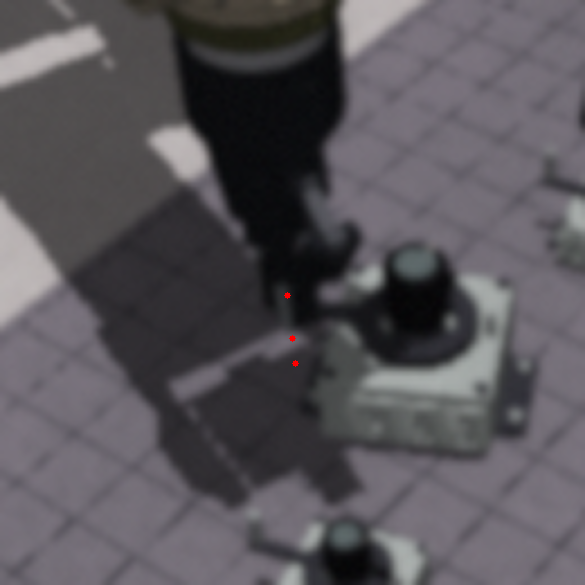

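View pics/side5c.png

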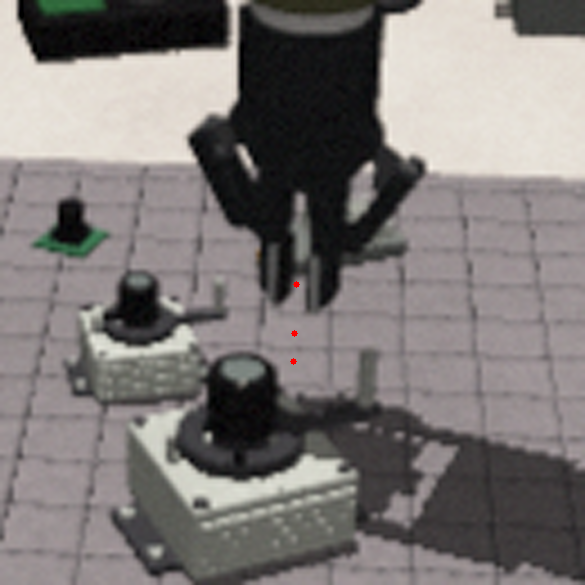

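```bash
python3 - <<'E'
from h import *
print(env.grip_point_offset)
c=cv2.imread("pics/side5.png")
o=env.observe();u,v=proj("side",o["eef_pos"])
im=cv2.resize(c[150:215,320:400],None,fx=9,fy=9,interpolation=cv2.INTER_CUBIC)
for h in (0,.01,.02,.03,.04,.05,.06):
    uu,vv=proj("side",o["eef_pos"]+[0,0,h]);cv2.circle(im,(int((uu-319.5)*9),int((vv-149.5)*9)),3,(0,0,255),-1)
cv2.imwrite("pics/side5d.png",im)
E
```

```text
0.0187
```

View pics/side5d.png

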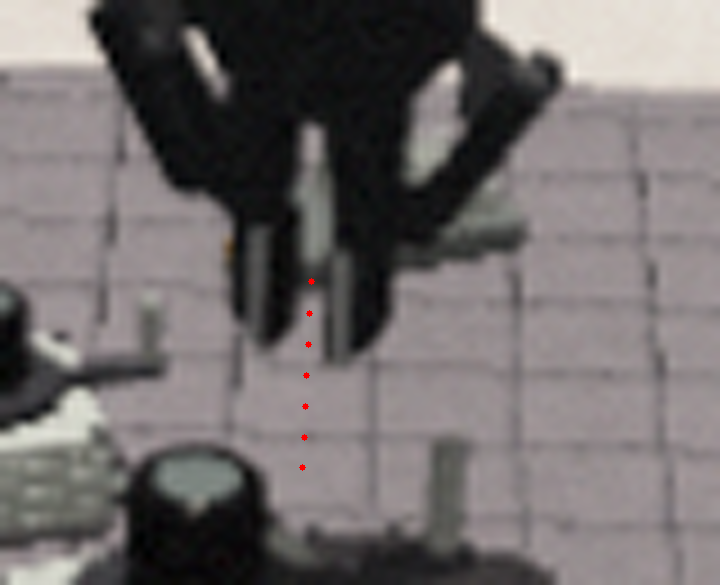

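The fingertips really end about 37 mm above the reported TCP. The side, scene and wrist views all show this, and so does the missed pin. I'll aim by the visible tips: for tips at 64 mm, the TCP reading should be about 27 mm.

```bash
python3 - <<'E'
from h import *
a=.465; t=np.array([np.sin(a),-np.cos(a)])
o,d,w,M=plan([.4733,-.0278,.07],t);print(d,w)
E
```

```text
[-0.00907328 -0.04912012 -0.0191838 ] [7.22325575e-01 3.32589584e-05 8.72914980e-05]
```

Call:
arm_command([
  [[-0.009, 0, 0], [0, 0, 0], 0.03],
  [[0, -0.0245, -0.0096], [0, 0, 0], 0.03],
  [[0, -0.0245, -0.0096], [0, 0, 0], 0.03],
  [[0, 0, 0], [0.145, 0, 0], 0.03],
  [[0, 0, 0], [0.145, 0, 0], 0.03],
  [[0, 0, 0], [0.144, 0, 0], 0.03],
  [[0, 0, 0], [0.144, 0, 0], 0.03],
  [[0, 0, 0], [0.144, 0, 0], 0.03],
  [[0, 0, 0], [0, 0, 0], 0.03],
  [[0, 0, 0], [0, 0, 0], 0.03],
])

```text
clock: 8.57
eef_pos: [0.4736, -0.028, 0.0702]
ee_rot: [0.688, 0.164, -0.688, 0.164]
wrist_force: [1.0, -0.4, 0.2]
gripper_width: 0.348
```

```bash
python3 - <<'E'
from h import *
a=.465; t=np.array([np.sin(a),-np.cos(a)])
o,d,w,M=plan([.4733,-.0278,.027],t);print(d,w)
cv2.imwrite("pics/w6.png",env.grab_frame("wrist")[:,:,::-1])
print(proj("wrist",o["eef_pos"]+M@[-.022,0,0],o))
E
```

```text
[ 0.04317874 -0.00030083  0.00022102] [ 0.00350285 -0.0002533  -0.00029116]
(np.float64(319.50840971862965), np.float64(253.16392524556662))
```

View pics/w6.png

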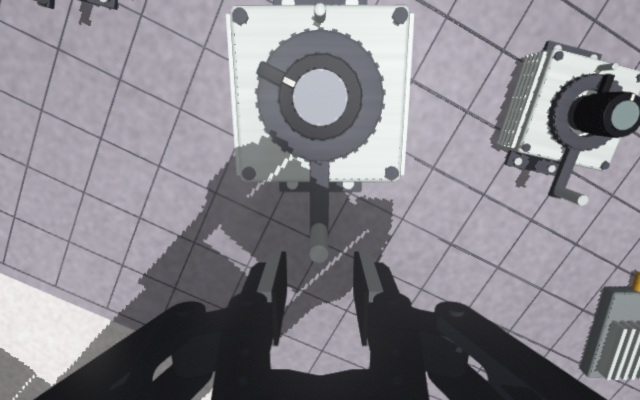

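Call:
arm_command([
  [[0.015, 0, 0], [0, 0, 0], 0.03],
  [[0.015, 0, 0], [0, 0, 0], 0.03],
  [[0.013, 0, 0], [0, 0, 0], 0.03],
  [[0, 0, 0], [0, 0, 0], 0.016],
  [[0, 0, 0], [0, 0, 0], 0.016],
  [[0, 0, 0], [0, 0, 0], 0.016],
])

```text
clock: 9.38
eef_pos: [0.4738, -0.028, 0.0273]
ee_rot: [0.688, 0.163, -0.688, 0.163]
wrist_force: [0.0, -0.1, -0.3]
gripper_width: 0.193
```

```bash
python3 - <<'E'
from h import *
o=env.observe();print(o["eef_pos"],o["wrist_force"])
a=env.grab_frame("side")[:,:,::-1][160:250,310:420]
b=env.grab_frame("wrist")[:,:,::-1]
cv2.imwrite("pics/s7.png",np.hstack([cv2.resize(a,(440,360),interpolation=cv2.INTER_CUBIC),cv2.resize(b[60:360,170:470],(360,360))]))
E
```

```text
[ 0.47383102 -0.02803494  0.02729852] [ 0.03353357 -0.12458734 -0.27071053]
```

View pics/s7.png

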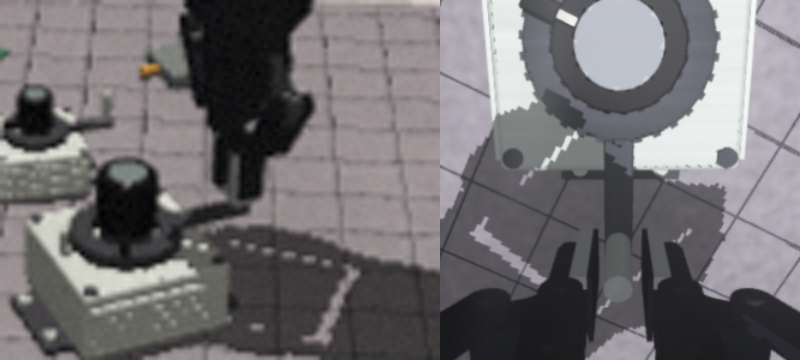

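The pin is now between the pads. First part of the anticlockwise swing.

Call:
arm_command([
  [[0, 0.0045, -0.0001], [-0.06, 0, 0], 0.016],
  [[0, 0.0045, -0.0001], [-0.06, 0, 0], 0.016],
  [[0, 0.0045, -0.0001], [-0.06, 0, 0], 0.016],
])

```text
clock: 9.85
eef_pos: [0.4802, -0.0387, 0.027]
ee_rot: [-0.67, -0.226, 0.67, -0.224]
wrist_force: [-1.7, 4.7, 1.9]
gripper_width: 0.187
```

```bash
python3 - <<'E'
from h import *
o=env.observe();M=R.from_quat(o["ee_rot"]).as_matrix();print(M.T@o["wrist_force"],o["gripper_width"])
E
```

```text
[-1.85991795 -4.79690434 -1.47495229] 0.18655545462253972
```

Call:
arm_command([
  [[0, 0.0045, -0.0001], [-0.06, 0, 0], 0.016],
  [[0, 0.0045, -0.0001], [-0.06, 0, 0], 0.016],
  [[0, 0.0045, -0.0001], [-0.06, 0, 0], 0.016],
  [[0, 0.0045, -0.0001], [-0.06, 0, 0], 0.016],
  [[0, 0.0045, -0.0001], [-0.06, 0, 0], 0.016],
  [[0, 0.0045, -0.0001], [-0.06, 0, 0], 0.016],
  [[0, 0.0045, -0.0001], [-0.06, 0, 0], 0.016],
  [[0, 0.0045, -0.0001], [-0.06, 0, 0], 0.016],
  [[0, 0.0045, -0.0001], [-0.06, 0, 0], 0.016],
  [[0, 0, 0], [0, 0, 0], 0.016],
  [[0, 0, 0], [0, 0, 0], 0.016],
])

```text
clock: 11.22
eef_pos: [0.512, -0.064, 0.0269]
ee_rot: [-0.587, -0.395, 0.587, -0.395]
wrist_force: [-0.8, 0.9, -0.4]
gripper_width: 0.19
```

```bash
python3 - <<'E'
from h import *
o=env.observe();M=R.from_quat(o["ee_rot"]).as_matrix();print(M.T@o["wrist_force"],o["gripper_width"],np.arctan2(.0057-o["eef_pos"][1],.54-o["eef_pos"][0])-.465)
cv2.imwrite("pics/w8.png",env.grab_frame("wrist")[:,:,::-1])
E
```

```text
[ 0.37154737 -1.11019131 -0.47591016] 0.1898945643354417 0.7239822769851221
```

View pics/w8.png

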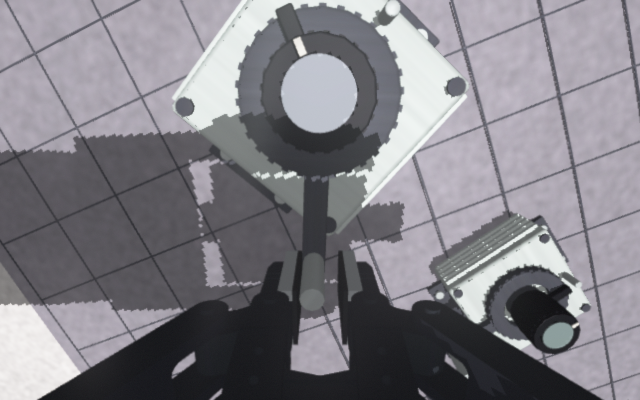

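Call:
arm_command([
  [[0, -0.002, 0], [0, 0, 0], 0.03],
  [[0, 0, 0], [0, 0, 0], 0.03],
  [[0, 0, 0], [0, 0, 0], 0.03],
  [[-0.025, 0, 0], [0, 0, 0], 0.03],
  [[-0.03, 0, 0], [0, 0, 0], 0.06],
  [[-0.03, 0, 0], [0, 0, 0], 0.06],
  [[0, 0, 0], [-0.14, 0, 0], 0.06],
  [[0, 0, 0], [-0.14, 0, 0], 0.06],
  [[0, 0, 0], [-0.14, 0, 0], 0.06],
])

```text
clock: 12.4
eef_pos: [0.5103, -0.0634, 0.112]
ee_rot: [0.49, 0.51, -0.49, 0.51]
wrist_force: [0.2, 0.1, 0.5]
gripper_width: 0.701
```

```bash
python3 - <<'E'
from h import *
o,d,w,M=plan([.540,.006,.112],[np.cos(.04),np.sin(.04)]);print(d,w)
E
```

```text
[-2.81146580e-05  3.24352555e-02 -6.81632038e-02] [-0.00048805  0.00014553 -0.00022349]
```

Call:
arm_command([
  [[0, 0.0108, -0.0227], [0, 0, 0], 0.06],
  [[0, 0.0108, -0.0227], [0, 0, 0], 0.06],
  [[0, 0.0108, -0.0227], [0, 0, 0], 0.06],
  [[0, 0, 0], [0, 0, 0], 0.06],
  [[0, 0, 0], [0, 0, 0], 0.06],
])

```text
clock: 13.02
eef_pos: [0.54, 0.0053, 0.1118]
ee_rot: [0.491, 0.509, -0.491, 0.509]
wrist_force: [-0.3, -0.5, 0.1]
gripper_width: 0.701
```

```bash
python3 - <<'E'
from h import *
o,d,w,M=plan([.540,.006,.035],[np.cos(.04),np.sin(.04)]);print(d,w)
im=env.grab_frame("wrist")[:,:,::-1].copy()
u,v=proj("wrist",[.540,.006,.098],o);print(u,v,o["gripper_width"])
cv2.imwrite("pics/w9.png",im)
E
```

```text
[ 7.68304573e-02  3.54984718e-05 -7.01879211e-04] [-0.00511678  0.0002254   0.00025583]
319.54324217769255 226.54552103387454 0.7013983640759754
```

View pics/w9.png

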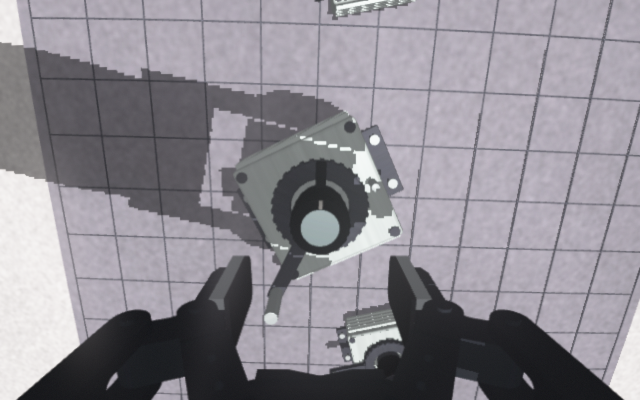

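Call:
arm_command([
  [[0.026, 0, 0], [0, 0, 0], 0.06],
  [[0.026, 0, 0], [0, 0, 0], 0.06],
  [[0.026, 0, 0], [0, 0, 0], 0.06],
  [[0, 0, 0], [0, 0, 0], 0.06],
  [[0, 0, 0], [0, 0, 0], 0.045],
  [[0, 0, 0], [0, 0, 0], 0.03],
  [[0, 0, 0], [0, 0, 0], 0.03],
  [[0, 0, 0], [0, 0, 0], 0.03],
], newtons=30)

```text
clock: 14.08
eef_pos: [0.5401, 0.0055, 0.0354]
ee_rot: [0.491, 0.508, -0.491, 0.509]
wrist_force: [-5.1, -0.9, 6.7]
gripper_width: 0.411
```

```bash
python3 - <<'E'
from h import *
o=env.observe();print(o["eef_pos"],o["wrist_force"],o["wrist_torque"],o["gripper_width"])
a=env.grab_frame("side")[:,:,::-1][160:250,310:420]
b=env.grab_frame("wrist")[:,:,::-1]
cv2.imwrite("pics/s10.png",np.hstack([cv2.resize(a,(440,360),interpolation=cv2.INTER_CUBIC),cv2.resize(b[60:360,170:470],(360,360))]))
E
```

```text
[0.54012127 0.0054601  0.03535591] [-5.086494   -0.93773632  6.67927913] [-0.27735319  0.89037746 -0.02036422] 0.41108361615633693
```

View pics/s10.png

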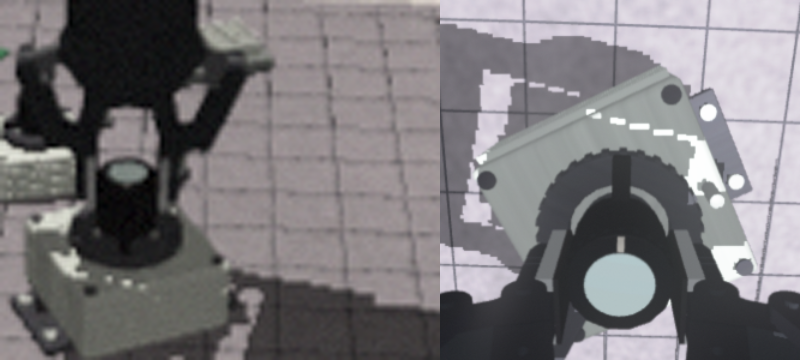

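Call:
arm_command([
  [[0, 0, 0], [0.1, 0, 0], 0.03],
  [[0, 0, 0], [0.1, 0, 0], 0.03],
  [[0, 0, 0], [0.1, 0, 0], 0.03],
  [[0, 0, 0], [0.1, 0, 0], 0.03],
  [[0, 0, 0], [0.1, 0, 0], 0.03],
  [[0, 0, 0], [0.1, 0, 0], 0.03],
  [[0, 0, 0], [0.1, 0, 0], 0.03],
  [[0, 0, 0], [0.1, 0, 0], 0.03],
  [[0, 0, 0], [0.1, 0, 0], 0.03],
  [[0, 0, 0], [0.1, 0, 0], 0.03],
  [[0, 0, 0], [0, 0, 0], 0.03],
  [[0, 0, 0], [0, 0, 0], 0.03],
])

```text
clock: 15.68
eef_pos: [0.5401, 0.0055, 0.0354]
ee_rot: [-0.675, -0.211, 0.675, -0.211]
wrist_force: [-5.6, -2.4, 7.6]
gripper_width: 0.412
```

```bash
python3 - <<'E'
from h import *
o=env.observe();M=R.from_quat(o["ee_rot"]).as_matrix()
print(o["eef_pos"],o["wrist_force"],o["wrist_torque"],o["gripper_width"],"-z yaw",np.arctan2(-M[1,2],-M[0,2]))
b=env.grab_frame("wrist")[:,:,::-1]
cv2.imwrite("pics/s11.png",cv2.resize(b[90:340,200:440],None,fx=2.4,fy=2.4,interpolation=cv2.INTER_CUBIC))
E
```

```text
[0.54005835 0.0054728  0.03538888] [-5.57820546 -2.36030619  7.62533089] [-0.25408552  0.95241463 -0.05240385] 0.41171632086061777 -z yaw 0.6058931988008269
```

View pics/s11.png

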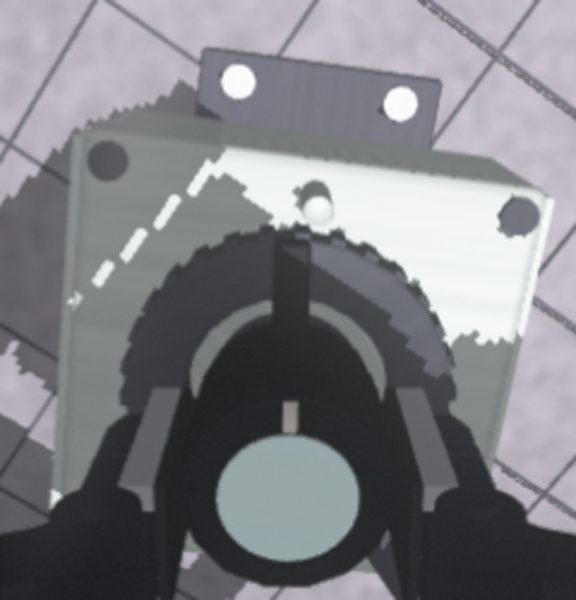

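```bash
python3 - <<'E'
from h import *
o=env.observe()
f=lambda u,v:(200+(u+.5)/2.4-.5,90+(v+.5)/2.4-.5)
C=np.array([.540,.0058])
for n,p,z in (("nose tip",(291,241),.068),("post top",(318,210),.068),("line",(290,418),.098),("top",(288,497),.098)):
    q=atz("wrist",*f(*p),z,o)[:2];print(n,q,np.linalg.norm(q-C),np.arctan2(*(q-C)[::-1]))
E
```

```text
nose tip [0.5693337  0.02491984] 0.03501476799125541 0.5776428081379898
post top [0.57691097 0.02418234] 0.041235062410452154 0.4620610396656918
line [0.55186408 0.0131911 ] 0.013978007736410057 0.5571465762004366
top [0.54006898 0.00543416] 0.00037228797048356684 -1.384428370116749
```

Call:
arm_command([
  [[0, 0, 0], [0.06, 0, 0], 0.03],
  [[0, 0, 0], [0.055, 0, 0], 0.03],
  [[0, 0, 0], [0, 0, 0], 0.03],
  [[0, 0, 0], [0, 0, 0], 0.03],
  [[0, 0, 0], [0, 0, 0], 0.045],
  [[0, 0, 0], [0, 0, 0], 0.06],
  [[0, 0, 0], [0, 0, 0], 0.06],
  [[-0.03, 0, 0], [0, 0, 0], 0.06],
  [[-0.03, 0, 0], [0, 0, 0], 0.06],
  [[-0.03, 0, 0], [0, 0, 0], 0.06],
  [[0, 0, 0], [0, 0, 0], 0.03],
  [[0, 0, 0], [0, 0, 0], 0.03],
])

```text
clock: 17.23
eef_pos: [0.5398, 0.006, 0.123]
ee_rot: [-0.686, -0.172, 0.686, -0.172]
wrist_force: [-0.6, 0.8, -0.5]
gripper_width: 0.352
```

```bash
python3 - <<'E'
from h import *
o=env.observe()
b=env.grab_frame("wrist")[:,:,::-1]
cv2.imwrite("pics/w12.png",b)
u,v=map(int,proj("wrist",[.54,.0058,.07],o));u0,v0=u-80,v-90
print(u0,v0,o["eef_pos"],o["wrist_force"],o["wrist_torque"])
cv2.imwrite("pics/s12.png",cv2.resize(b[v0:v0+150,u0:u0+150],None,fx=4,fy=4,interpolation=cv2.INTER_CUBIC))
E
```

```text
239 118 [0.53980258 0.0059657  0.12300703] [-0.60067664  0.76783682 -0.48997901] [ 0.03349585 -0.03017262  0.01461592]
```

View pics/s12.png

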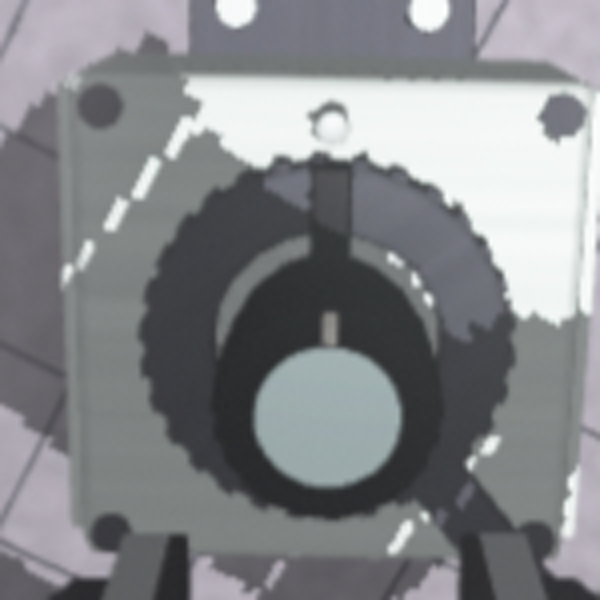

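View pics/w12.png

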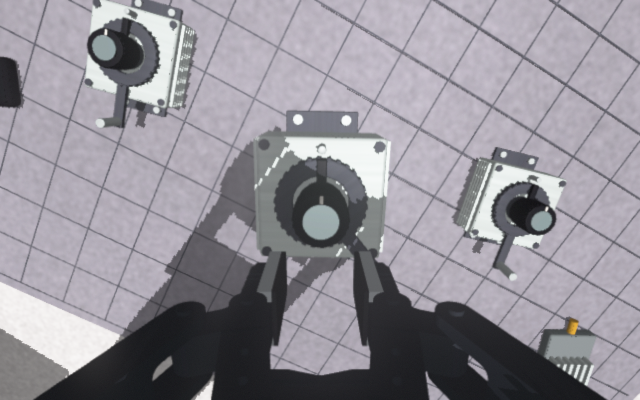

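Nose tip (332,168), pale line (330,328) and post (331,125) line up in the crop. Now back to the pin.

```bash
python3 - <<'E'
from h import *
a=.465+np.pi+.68;t=[-np.sin(a),np.cos(a)]
o,d,w,M=plan([.540+.075*np.cos(a),.0058+.075*np.sin(a),.09],t);print(d,w)
E
```

```text
[0.03279186 0.04598404 0.05925505] [-0.65418973  0.001048    0.00170292]
```

Call:
arm_command([
  [[0, 0.0153, 0.0198], [0, 0, 0], 0.03],
  [[0, 0.0153, 0.0198], [0, 0, 0], 0.03],
  [[0, 0.0153, 0.0198], [0, 0, 0], 0.03],
  [[0, 0, 0], [-0.164, 0, 0], 0.03],
  [[0, 0, 0], [-0.164, 0, 0], 0.03],
  [[0, 0, 0], [-0.163, 0, 0], 0.03],
  [[0, 0, 0], [-0.163, 0, 0], 0.03],
  [[0.03, 0, 0], [0, 0, 0], 0.03],
  [[0, 0, 0], [0, 0, 0], 0.03],
  [[0, 0, 0], [0, 0, 0], 0.03],
])

```text
clock: 18.52
eef_pos: [0.5097, -0.0627, 0.0943]
ee_rot: [0.594, 0.383, -0.594, 0.383]
wrist_force: [-1.5, -0.0, 0.3]
gripper_width: 0.352
```

```bash
python3 - <<'E'
from h import *
a=.465+np.pi+.68;t=[-np.sin(a),np.cos(a)]
P=[.540+.075*np.cos(a),.0058+.075*np.sin(a),.027]
o,d,w,M=plan(P,t);print(d,w)
P[2]=.092;print(proj("wrist",P,o))
cv2.imwrite("pics/w13.png",env.grab_frame("wrist")[:,:,::-1])
E
```

```text
[ 6.72856178e-02 -6.63992940e-04  9.84550136e-05] [-3.35991663e-04  4.87065882e-06 -6.06390030e-05]
(np.float64(318.28021331494125), np.float64(235.1032540864827))
```

View pics/w13.png

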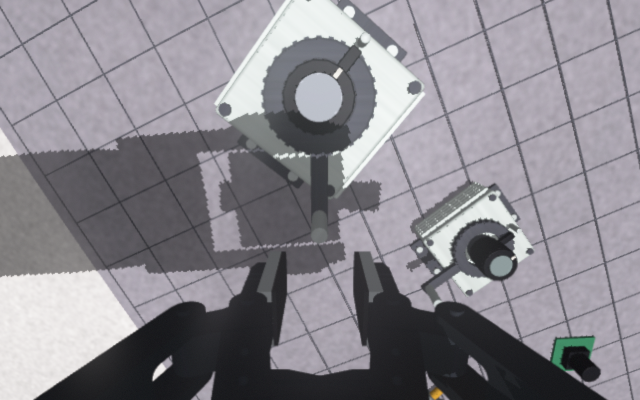

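Call:
arm_command([
  [[0.023, 0, 0], [0, 0, 0], 0.03],
  [[0.022, 0, 0], [0, 0, 0], 0.03],
  [[0.022, 0, 0], [0, 0, 0], 0.03],
  [[0, 0, 0], [0, 0, 0], 0.016],
  [[0, 0, 0], [0, 0, 0], 0.016],
  [[0, 0, 0], [0, 0, 0], 0.016],
])

```text
clock: 19.32
eef_pos: [0.5101, -0.0628, 0.028]
ee_rot: [0.595, 0.382, -0.594, 0.384]
wrist_force: [0.4, 0.2, -0.1]
gripper_width: 0.184
```

Call:
arm_command([
  [[0, -0.0045, -0.0001], [0.06, 0, 0], 0.016],
  [[0, -0.0045, -0.0001], [0.06, 0, 0], 0.016],
  [[0, -0.0045, -0.0001], [0.06, 0, 0], 0.016],
  [[0, -0.0045, -0.0001], [0.06, 0, 0], 0.016],
])

```text
clock: 19.82
eef_pos: [0.4951, -0.0539, 0.0278]
ee_rot: [0.637, 0.308, -0.636, 0.309]
wrist_force: [2.9, -1.5, -1.8]
gripper_width: 0.188
```

```bash
cat > st.py <<'E'
from h import *
o=env.observe();M=R.from_quat(o["ee_rot"]).as_matrix()
e=o["eef_pos"];print("t %.2f F tool"%o["clock"],(M.T@o["wrist_force"]).round(2),"ang %.3f rad %.4f z %.4f"%(np.arctan2(.0058-e[1],.54-e[0])-.465,np.hypot(*(e[:2]-[.54,.0058])),e[2]),"T",(M.T@o["wrist_torque"]).round(3), "yaw", round(np.arctan2(M[1,1],M[0,1])-.465+np.pi/2,3))
E
python3 st.py
```

```text
t 19.82 F tool [ 1.85  3.2  -0.64] ang 0.461 rad 0.0748 z 0.0278 T [-0.015  0.087  0.541] yaw 0.438
```

Call:
arm_command([
  [[0, -0.0045, -0.0001], [0.06, 0, 0], 0.016],
  [[0, -0.0045, -0.0001], [0.06, 0, 0], 0.016],
])

```text
clock: 20.08
eef_pos: [0.4882, -0.0481, 0.0278]
ee_rot: [0.654, 0.269, -0.653, 0.271]
wrist_force: [2.9, -2.5, -2.5]
gripper_width: 0.187
```

```bash
python3 st.py
```

```text
t 20.07 F tool [ 2.51  3.8  -0.3 ] ang 0.340 rad 0.0747 z 0.0278 T [-0.079  0.004  0.539] yaw 0.318
```

Call:
arm_command([
  [[0, -0.0045, -0.0001], [0.06, 0, 0], 0.016],
  [[0, -0.0045, -0.0001], [0.06, 0, 0], 0.016],
])

```text
clock: 20.32
eef_pos: [0.4821, -0.0414, 0.0278]
ee_rot: [0.669, 0.229, -0.668, 0.231]
wrist_force: [1.8, -2.7, -1.3]
gripper_width: 0.187
```

```bash
python3 st.py
```

```text
t 20.32 F tool [1.33 3.21 0.22] ang 0.219 rad 0.0747 z 0.0278 T [-0.004 -0.029  0.52 ] yaw 0.198
```

Call:
arm_command([
  [[0, -0.0045, -0.0001], [0.06, 0, 0], 0.016],
  [[0, -0.0045, -0.0001], [0.06, 0, 0], 0.016],
])

```text
clock: 20.58
eef_pos: [0.4769, -0.0341, 0.0278]
ee_rot: [0.682, 0.189, -0.681, 0.19]
wrist_force: [1.1, -3.5, -1.3]
gripper_width: 0.19
```

```bash
python3 st.py
```

```text
t 20.57 F tool [1.33 3.59 0.84] ang 0.098 rad 0.0747 z 0.0278 T [-0.041 -0.12   0.569] yaw 0.078
```

Call:
arm_command([
  [[0, -0.0045, -0.0001], [0.06, 0, 0], 0.016],
])

```text
clock: 20.7
eef_pos: [0.4746, -0.0302, 0.0277]
ee_rot: [0.687, 0.168, -0.686, 0.17]
wrist_force: [1.2, -4.0, -0.4]
gripper_width: 0.191
```

```bash
python3 st.py
```

```text
t 20.70 F tool [0.4  4.16 0.77] ang 0.038 rad 0.0747 z 0.0277 T [ 0.017 -0.102  0.585] yaw 0.018
```

Call:
arm_command([
  [[0, -0.0045, -0.0001], [0.06, 0, 0], 0.016],
])

```text
clock: 20.82
eef_pos: [0.4725, -0.0261, 0.0278]
ee_rot: [0.692, 0.148, -0.691, 0.149]
wrist_force: [0.9, -3.9, -0.6]
gripper_width: 0.188
```

```bash
python3 st.py
```

```text
t 20.82 F tool [0.61 3.9  0.78] ang -0.023 rad 0.0746 z 0.0278 T [-0.024 -0.113  0.567] yaw -0.042
```

Call:
arm_command([
  [[0, -0.0045, -0.0001], [0.06, 0, 0], 0.016],
])

```text
clock: 20.95
eef_pos: [0.4708, -0.022, 0.0277]
ee_rot: [0.696, 0.127, -0.695, 0.128]
wrist_force: [0.1, -3.0, -0.1]
gripper_width: 0.19
```

```bash
python3 st.py
```

```text
t 20.95 F tool [0.12 2.79 1.  ] ang -0.083 rad 0.0746 z 0.0277 T [ 0.053 -0.102  0.562] yaw -0.102
```

Call:
arm_command([
  [[0, -0.003, 0], [0.04, 0, 0], 0.016],
])

```text
clock: 21.08
eef_pos: [0.4697, -0.0192, 0.0278]
ee_rot: [0.699, 0.113, -0.697, 0.114]
wrist_force: [1.4, -3.7, 1.1]
gripper_width: 0.187
```

```bash
python3 st.py
```

```text
t 21.07 F tool [-1.07  3.95 -0.11] ang -0.124 rad 0.0746 z 0.0278 T [-0.003 -0.11   0.617] yaw -0.142
```

Call:
arm_command([
  [[0, -0.0045, -0.0001], [0.06, 0, 0], 0.016],
])

```text
clock: 21.2
eef_pos: [0.4684, -0.0151, 0.0278]
ee_rot: [0.702, 0.092, -0.7, 0.094]
wrist_force: [0.6, -5.7, -0.8]
gripper_width: 0.187
```

```bash
python3 st.py
```

```text
t 21.20 F tool [0.83 5.64 0.9 ] ang -0.181 rad 0.0746 z 0.0278 T [ 0.001 -0.197  0.871] yaw -0.202
```

Call:
arm_command([
  [[0, -0.003, 0], [0.04, 0, 0], 0.016],
])

```text
clock: 21.32
eef_pos: [0.4677, -0.0123, 0.0278]
ee_rot: [0.703, 0.078, -0.702, 0.08]
wrist_force: [-0.2, -6.0, -0.0]
gripper_width: 0.186
```

```bash
python3 st.py
```

```text
t 21.32 F tool [0.02 5.77 1.49] ang -0.220 rad 0.0745 z 0.0278 T [-0.024 -0.129  1.104] yaw -0.241
```

Call:
arm_command([
  [[0, -0.003, 0], [0.04, 0, 0], 0.016],
])

```text
clock: 21.45
eef_pos: [0.4671, -0.0096, 0.0278]
ee_rot: [0.705, 0.064, -0.703, 0.066]
wrist_force: [0.1, -8.0, -0.3]
gripper_width: 0.188
```

```bash
python3 st.py
```

```text
t 21.45 F tool [0.36 7.85 1.34] ang -0.257 rad 0.0745 z 0.0278 T [ 0.037 -0.139  1.193] yaw -0.281
```

Call:
arm_command([
  [[0, -0.00225, 0], [0.03, 0, 0], 0.016],
])

```text
clock: 21.58
eef_pos: [0.4668, -0.0075, 0.0279]
ee_rot: [0.706, 0.053, -0.704, 0.055]
wrist_force: [1.2, -8.9, -0.2]
gripper_width: 0.185
```

```bash
python3 st.py
```

```text
t 21.57 F tool [0.24 8.95 0.22] ang -0.285 rad 0.0744 z 0.0279 T [ 0.025 -0.165  1.326] yaw -0.311
```

Call:
arm_command([
  [[0, -0.00225, 0], [0.03, 0, 0], 0.016],
])

```text
clock: 21.7
eef_pos: [0.4664, -0.0054, 0.0279]
ee_rot: [0.707, 0.043, -0.705, 0.045]
wrist_force: [-0.2, -8.9, -1.1]
gripper_width: 0.187
```

```bash
python3 st.py
```

```text
t 21.70 F tool [1.16 8.8  1.35] ang -0.314 rad 0.0745 z 0.0279 T [-0.014 -0.136  1.532] yaw -0.341
```

Call:
arm_command([
  [[0, -0.00225, 0], [0.03, 0, 0], 0.016],
])

```text
clock: 21.82
eef_pos: [0.4662, -0.0033, 0.0279]
ee_rot: [0.707, 0.032, -0.705, 0.034]
wrist_force: [-0.5, -9.3, 0.5]
gripper_width: 0.188
```

```bash
python3 st.py
```

```text
t 21.82 F tool [-0.44  9.26  1.38] ang -0.342 rad 0.0744 z 0.0279 T [ 0.041 -0.195  1.609] yaw -0.371
```

Call:
arm_command([
  [[0, 0, 0], [0, 0, 0], 0.016],
  [[0, 0, 0], [0, 0, 0], 0.016],
])

```text
clock: 22.08
eef_pos: [0.4661, -0.0031, 0.0279]
ee_rot: [0.707, 0.033, -0.706, 0.035]
wrist_force: [-0.9, -8.4, 0.6]
gripper_width: 0.189
```

```bash
python3 st.py
```

```text
t 22.07 F tool [-0.61  8.3   1.66] ang -0.345 rad 0.0744 z 0.0279 T [ 0.019 -0.178  1.244] yaw -0.37
```

Call:
arm_command([
  [[0, -0.002, 0], [0.025, 0, 0], 0.016],
])

```text
clock: 22.2
eef_pos: [0.466, -0.0015, 0.0279]
ee_rot: [0.708, 0.023, -0.706, 0.026]
wrist_force: [-0.2, -11.4, 0.1]
gripper_width: 0.189
```

```bash
python3 st.py
```

```text
t 22.20 F tool [-0.02 11.33  0.99] ang -0.367 rad 0.0744 z 0.0279 T [-0.007 -0.2    1.693] yaw -0.395
```

About 10.5 N at the pin. Holding briefly, then backing off and lifting clear.

Call:
arm_command([
  [[0, 0, 0], [0, 0, 0], 0.016],
  [[0, 0.002, 0], [0, 0, 0], 0.016],
  [[0, 0.0015, 0], [0, 0, 0], 0.03],
  [[0, 0, 0], [0, 0, 0], 0.03],
  [[0, 0, 0], [0, 0, 0], 0.03],
  [[-0.02, 0, 0], [0, 0, 0], 0.03],
  [[-0.03, 0, 0], [0, 0, 0], 0.03],
  [[-0.03, 0, 0], [0, 0, 0], 0.03],
  [[-0.02, 0, 0], [0, 0, 0], 0.03],
  [[0, 0, 0], [0, 0, 0], 0.03],
  [[0, 0, 0], [0, 0, 0], 0.03],
])

```text
clock: 23.58
eef_pos: [0.4647, -0.0031, 0.1259]
ee_rot: [-0.706, -0.025, 0.707, -0.025]
wrist_force: [0.5, 0.3, 0.1]
gripper_width: 0.351
```

```bash
python3 st.py; python3 - <<'E'
from h import *
o=env.observe()
b=env.grab_frame("wrist")[:,:,::-1]
u,v=map(int,proj("wrist",[.54,.0058,.07],o));u0,v0=u-85,max(v-75,0)
print(u0,v0)
q=atz
s=env.grab_frame("side")[:,:,::-1]
cv2.imwrite("pics/s14.png",cv2.resize(b[v0:v0+200,u0:u0+200],None,fx=3,fy=3,interpolation=cv2.INTER_CUBIC))
cv2.imwrite("pics/side14.png",s)
a=.465+np.pi-.34;P=[.54+.075*np.cos(a),.0058+.075*np.sin(a),.092];print([ (x-y)*3 for x,y in zip(proj("wrist",P,o),(u0,v0))])
E
```

```text
t 23.57 F tool [-0.07 -0.24 -0.49] ang -0.347 rad 0.0758 z 0.1259 T [-0.016 -0.007  0.008] yaw -0.395
228 21
[np.float64(277.21900006203657), np.float64(585.4756771006751)]
```

View pics/s14.png

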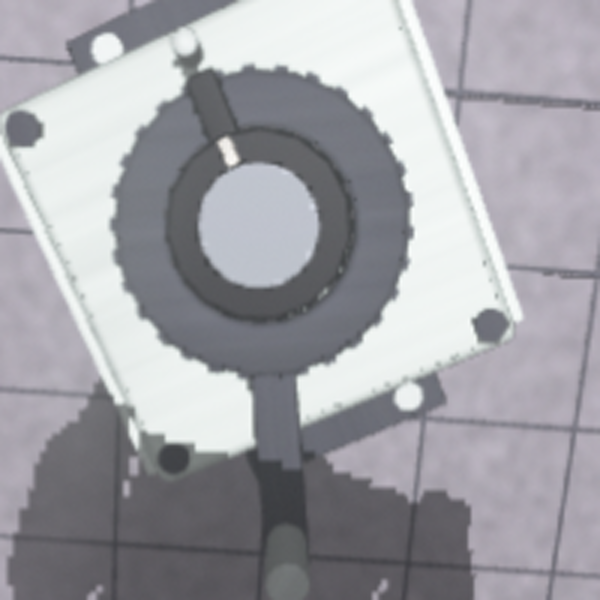

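View pics/side14.png

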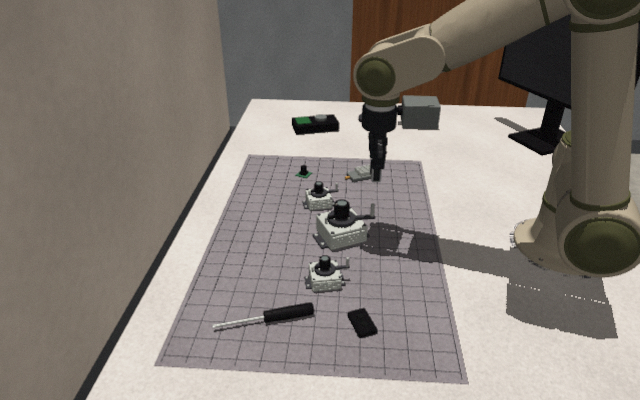

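```bash
python3 - <<'E'
from h import *
o=env.observe()
f=lambda u,v:(228+(u+.5)/3-.5,21+(v+.5)/3-.5)
C=np.array([.540,.0058])
for n,p,z in (("nose tip",(202,76),.068),("post top",(186,42),.068),("line",(228,151),.098),("top",(259,226),.098),("pin",(287,581),.092)):
    q=atz("wrist",*f(*p),z,o)[:2];print(n,q,np.linalg.norm(q-C),np.arctan2(*(q-C)[::-1])-.465)
E
```

```text
nose tip [0.57017434 0.01976884] 0.03325085589519226 -0.03143939581948835
post top [0.57660574 0.02345972] 0.04064290353033639 -0.015506684491398304
line [0.55333051 0.01196443] 0.014686820395736471 -0.031857287253851174
top [0.5401491  0.00526506] 0.0005553324847558966 -1.7639725756051952
pin [ 0.46696839 -0.00537516] 0.07388166118544832 -3.454752260240872
```

```bash
python3 -c "
from station import env
print(env.job_done())"
```

```text
the job is handed in; nothing more can be done
None
```

I refocused the largest of the three cameras (scene pixel 302,185) and handed the job in at about 24 s.

- **Loosening:** I swung the lever about 0.7 rad anticlockwise until the ring was loose.
- **Turning:** I turned the barrel about 1.1 rad clockwise to the post.
- **Retightening:** I swung the lever clockwise again. It bit at about −0.1 rad, and I stopped at about 10.5 N at the pin (11.3 N by direct force reading, about 10.3 N from the wrist torque). The ring ended at about −0.32 rad.

**Last checks:** in the final wrist picture the nose and its pale line are within about 0.02 rad of the post (limit 0.12). The wrist force was about zero and the gripper was clear of everything. In the side view, the bystanders stand where they were at the start. I could not measure the washer force directly; I judged it from the pin force.

**What went wrong:** the fingertips end about 37 mm above the reported TCP, which disagrees with the tool description. Because of that, my first lever swing passed over the pin without moving it. I corrected the height from the camera views before trying again.

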